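# Reverse the sample card and hold the imager's sprung hood just below balance

### The job

First turn the white sample card round in its slotted stand, so that its raised wells face away from the robot, towards the back of the worktop where the imager is, fully seated and let go. Then take the grey sprung hood of the imager by its front grip fin, raise it about ten degrees past its balance point without letting it fly open to its stop, and ease it back to about seven degrees below the balance point. Finish while still holding the hood steady there, so that the cameras under it look out at the wells: do not let go at the end; leave the vial and the marker alone.

Things in the scene. Friction and masses are not known exactly. Their poses are not given: they have to be found in the camera images.
- imager: fixed white bench imager, open box 200 (x) x 300 (y) x 58 mm high; origin at the centre of its underside on the worktop, x to its back (away from the robot), y to its left, z up. A grey hood hinged along its back edge covers it (hood top 90 mm high when shut). On its left side a metal quadrant round the hinge has one dark pin at the balance angle; a dark pointer on the hood passes it.
- hood_hinge (a point): middle of the hood's hinge axis, fixed on the imager 92 mm behind and 66 mm above the imager's origin; the axis runs along the imager's y
- hood_grip (a point): grip point on the hood, moving with it: middle of the upright aluminium fin at the centre of its front edge, 226 mm ahead of the hinge axis and 6 mm above it when shut. Fin 12 mm thick (across y), 26 mm high, sticks out 49 mm from the hood's front (the point is 34 mm out), free all round; pinched across y from above it can pivot between the fingers. y is the hinge axis.
- hood (a joint): opening angle of the hood in rad: 0 shut, grows as the front rises, stop at 1.45. A spring balances its weight (0.9 kg) at 0.90 rad (52 degrees): let go below that it falls shut, above it springs open. Raising it takes under 3 N at the fin, holding it near balance about 0.5 N. Ten degrees past is 1.07 rad; seven degrees below is 0.78 rad.
- stand: fixed slotted stand in front of the imager, left or right of the fin: aluminium foot 64 (x) x 104 (y) x 8 mm with black cheeks; origin at the centre of its underside on the worktop, x pointing away from the robot (within 17 degrees), y along the slot. Slot 12 mm wide (x), 76 mm long (y), floor 8 mm and mouth 38 mm above the worktop, with flared lips up to 50 mm.
- card: loose white card, 60 g (varies), upright in the stand's slot; origin at the centre of its lower edge, z up. Lower part 70 mm wide (y), 8 mm thick (x), 74 mm high; above it a tab 34 mm wide, 8 mm thick, up to 112 mm. x points out of the face with six raised round wells (11 mm across, 2 mm high, 48 to 73 mm up); the other face is plain. At the start the wells face the robot.
- card_tab (a point): middle of the card's tab, on its mid-plane, 98 mm above its lower edge: where to pinch it across the thickness from above
- card_wells (a point): centre of the outer surface of the wells, 6 mm from the card's mid-plane on the wells' side, 60 mm above its lower edge
- vial: loose bystander: small white vial with a green cap, 29 mm across, 61 mm high, in front of the imager on the other side of the fin from the stand; origin at the centre of its underside
- pen: loose bystander: marker pen with a white barrel and black cap, 133 mm long, lying on the worktop in front of the fin, between the stand and the vial, pointing roughly at the imager; origin at the centre of its underside
Not all that is in view belongs to the job. What is shaped like the card but orange or turquoise is not meant.

How it is judged:
On the way, in this order (a step that is already met when the one before it is completed fails the run):
1. the card stands reversed in its slot, wells towards the back, seated and let go (x of hood_hinge in the frame of card above 0.1 m and z of card in the frame of stand below 0.012 m and horizontal distance between card and stand below 0.008 m and angle between card's own z axis and vertical below 0.2 rad and angle between the x axis of card and the x axis of stand, either way round below 0.15 rad and contact force between the fingers and card below 0.1 N and linear speed of card below 0.03 m/s), for 0.2 s.
2. the hood has been raised past its balance point, with the fingers on it (value of joint hood above 0.96 rad and contact force between the fingers and hood above 0.05 N), for 0.1 s.
At the end, for the whole second after the job is handed in: The card stands in the slot (lower edge within 4 mm of the floor, within 8 mm of the middle, upright within 0.2 rad), wells towards the imager, not touched by the fingers; the hood is at 0.66 to 0.875 rad (balance 0.90), still (under 0.06 rad/s), held by the fingers alone (x of hood_hinge in the frame of card above 0.1 m and z of card in the frame of stand below 0.012 m and horizontal distance between card and stand below 0.008 m and angle between card's own z axis and vertical below 0.2 rad and angle between the x axis of card and the x axis of stand, either way round below 0.15 rad and contact force between the fingers and card below 0.1 N and value of joint hood between 0.66 and 0.875 rad and velocity of joint hood between -0.06 and 0.06 rad/s and contact force between the fingers and hood above 0.05 N and contact force between hood and card below 0.05 N and contact force between hood and vial below 0.05 N and contact force between hood and pen below 0.05 N); the arm keeps its last pose, push and grip.
It fails at once if the hood flew open (beyond 1.3 rad) (value of joint hood above 1.3 rad).
It fails at once if the vial was disturbed (30 mm or tipped) (distance of vial from where it was at the start of the episode above 0.03 m or angle between vial's own z axis and vertical above 0.6 rad).
It fails at once if the marker was disturbed (30 mm) (distance of pen from where it was at the start of the episode above 0.03 m).
It also fails if it takes over 67 s, if anything falls off the work surface, if the arm or the gripper's body presses on something with over 40 N, if the wrist force passes 120 N, or if a joint passes its speed limit or range.

### The arm

A 7-joint arm with a two-finger parallel gripper is mounted at the origin on a cart in front of the work surface, level with it; the furniture and walls round the work are solid. World frame = base frame: x ahead of the robot, y to its left, z up, the work surface at z = 0. Lengths are in m, angles in rad, forces in N, time in s.
With the tool pointing down it reaches from about 0.35 to 0.9 m from the base axis. Payload 7.2 kg.
Tool frame: the origin (TCP) lies at the very end of the fingers, on their centre line; the grasp point (between the pads) lies 19 mm behind it; z points along the fingers, y is the direction in which the jaws open and shut (so a half turn about z gives the same grasp; the last joint's range is limited). The gripper opens to 85 mm and grips with 20 to 120 N. Pads are 22 mm wide; open, the fingers measure 114 mm over their backs; the gripper's body (76 mm by 85 mm) begins 54 mm behind the grasp point. The pads swing forward as they close: fully open they stand 13 mm farther back than shut.
Start: joints at [-1.293, 0.411, -0.013, 1.596, 0.006, 1.134, -0.082], TCP at [0.212, 0.588, 0.231] pointing down, gripper open.
Joint ranges: [-2.95, 2.95], [-0.29, 1.99], [-1.47, 1.44], [0.14, 2.54], [-1.03, 4.17], [0.13, 1.85], [-2.86, 2.86]. Speed limits (rad/s): [2.39, 2.39, 3.01, 3.01, 3.14, 3.14, 3.14].

### API

Orientations are given as a unit quaternion [w, x, y, z].
In Python, from cell import * gives the robot as it stands.
- The arm moves only by the shell command python3 -m creep 'ROWS'. ROWS is JSON, a list of rows, each a list of 5 numbers: the opening, from -1 (shut) to 1 (fully open), so that 0 is half open, then the shift along the tool's x, y, z in m, then the turn about the tool's z in rad. A call has 1 to 12 rows; each row is the pose to reach, as a shift and turn from the pose commanded when the call began, along the tool's axes at that moment; what a row does not reach only later rows make up. A row lasts 1/8 s, in which the tool goes at most 62.5 mm and 10.7 degrees, less where a joint would pass 70% of its speed; a pose out of reach is approached as far as the arm can. A call with a gripper value outside its range is refused whole. The fingers move at their own pace and stop on an object; the grip force is fixed at half the most. Time passes only in rows, so rows that repeat a pose let the fingers close. It gives the time, the measured TCP pose, the force and the opening at its end, in the units of the state.
- sense(): the state, without advancing time (a new reading comes with each control period).
- grab_frame(name): name is "side" or "top"; returns a dict with "frame" (400x640x3 uint8, blue, green, red), "fx", "fy", "cx", "cy" (pixels), "k1" (the pictures are not rectified: a ray, as slopes to the right and down, at radius r is drawn at 1 + k1 r^2 times it, then the intrinsics apply), "camera_from_world" (4x4, takes a point from world to camera coordinates). Camera axes: x right, y up, looking along -z (the intrinsics and any distortion apply to the point x, -y, -z); pixel columns grow to the right and rows downward; lengths in m; the calibration is good to about 2 mm. A picture is of the moment at which its call begins. There is no depth.
- close_job(): hands the job in, once; it reports no verdict.
The state is a dict: "t": time; "q": joint angles; "qvel": joint speeds; "tau": joint torques, N m; "tool_pos": TCP position; "eef_rot": TCP orientation; "force": force on the tool from outside, world axes, zero at the start; "ft_torque": the same for the moment, N m; "width": finger opening in m.
Only numpy, scipy, OpenCV 4.12 (cv2) and the standard library are available. Lean on these libraries where they do the work, as an engineer would, in place of code of your own. Each camera call takes 0.05 s, during which the arm holds its last target.

## Working session

There is one attempt and no reset: what is moved stays moved. The work goes in short steps, Python scripts to look and compute and a shell command to move; the robot and the scene stay as the last step left them, time stands still between calls to the robot, and variables do not carry over. Pictures are saved under pics/ and viewed, and the job is handed in when it is done.

```bash
ls; mkdir -p pics
python3 - <<'E'
from cell import *
import cv2,numpy as np
s=sense()
for k in s: print(k,np.round(s[k],4))
for n in("side","top"):
    g=grab_frame(n); cv2.imwrite(f"pics/{n}0.png",g["frame"])
    print(n,[g[k] for k in("fx","fy","cx","cy","k1")]); print(np.round(g["camera_from_world"],4))
E
```

```text
pics
t 0.0
q [-1.2933  0.4119 -0.0127  1.5971  0.0056  1.1343 -0.0822]
qvel [ 0.0008  0.0002  0.0012  0.0009 -0.0011  0.0008 -0.0006]
tau [-1.60000e-03 -6.00627e+01  6.81100e-01 -2.99428e+01  1.36000e-02
  1.03000e-02 -0.00000e+00]
tool_pos [0.2117 0.5875 0.2304]
eef_rot [-1.000e-04  1.720e-01  9.851e-01 -8.000e-04]
force [-0.9544 -0.2886 -0.2283]
ft_torque [ 0.0213 -0.042   0.0332]
width 0.0854
side [499.38827182302595, 499.38827182302595, 314.0252011219146, 198.99379328228198, -0.04587354489708441]
[[-0.9952 -0.097  -0.0138  0.5628]
 [ 0.0522 -0.6446  0.7627 -0.0435]
 [-0.0829  0.7583  0.6466 -1.2038]
 [ 0.      0.      0.      1.    ]]
top [371.6445943683105, 371.6445943683105, 322.76352653225103, 202.33587827522356, -0.015306192353592622]
[[ 0.0222 -0.9997  0.0113  0.0504]
 [ 0.9947  0.0232  0.1004 -0.5648]
 [-0.1006  0.009   0.9949 -0.9153]
 [ 0.      0.      0.      1.    ]]
```

View pics/side0.png

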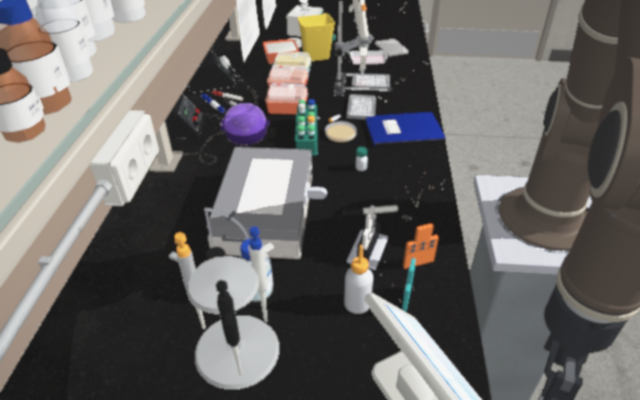

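View pics/top0.png

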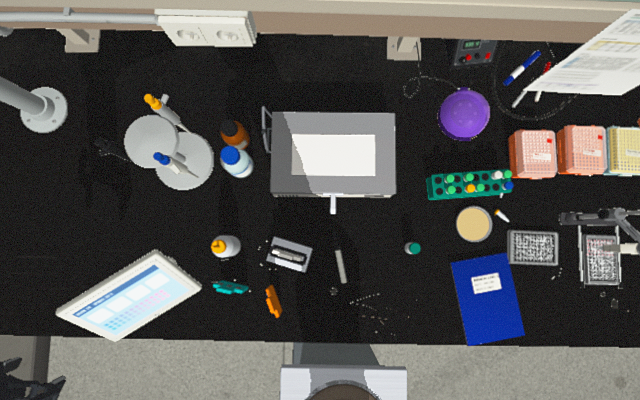

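```bash
cat > h.py <<'E'
from cell import *
import cv2,numpy as np
from scipy.optimize import least_squares
from scipy.spatial.transform import Rotation as R
def proj(g,P):
    P=np.atleast_2d(P); T=g["camera_from_world"]; c=P@T[:3,:3].T+T[:3,3]
    u=c[:,0]/-c[:,2]; v=-c[:,1]/-c[:,2]; f=1+g["k1"]*(u*u+v*v)
    return np.c_[g["fx"]*u*f+g["cx"],g["fy"]*v*f+g["cy"]]
def ray(g,px):
    d=np.array([(px[0]-g["cx"])/g["fx"],(px[1]-g["cy"])/g["fy"]]); s=d.copy()
    for _ in range(10): s=d/(1+g["k1"]*(s@s))
    T=np.asarray(g["camera_from_world"]); r=T[:3,:3].T@np.array([s[0],-s[1],-1]); o=-T[:3,:3].T@T[:3,3]
    return o,r
def onz(g,px,z):
    o,r=ray(g,px); return o+r*(z-o[2])/r[2]
def tri(g1,p1,g2,p2):
    o1,r1=ray(g1,p1);o2,r2=ray(g2,p2)
    A=np.c_[r1,-r2]; t=np.linalg.lstsq(A,o2-o1,rcond=None)[0]
    a=o1+t[0]*r1;b=o2+t[1]*r2; return (a+b)/2,np.linalg.norm(a-b)
def crop(g,x0,y0,x1,y1,k,name,pts=None):
    im=cv2.resize(g["frame"][y0:y1,x0:x1],None,fx=k,fy=k,interpolation=cv2.INTER_CUBIC)
    if pts is not None:
        for p in np.atleast_2d(pts): cv2.circle(im,(int((p[0]-x0+.5)*k),int((p[1]-y0+.5)*k)),2,(0,0,255),-1)
    cv2.imwrite("pics/"+name,im)
E
python3 - <<'E'
from h import *
t=grab_frame("top");s=grab_frame("side")
crop(t,240,180,440,310,4,"t1.png");crop(s,320,180,460,300,5,"s1.png")
crop(s,190,130,340,260,5,"s2.png")
E
```

```text
(no output)
```

View pics/t1.png

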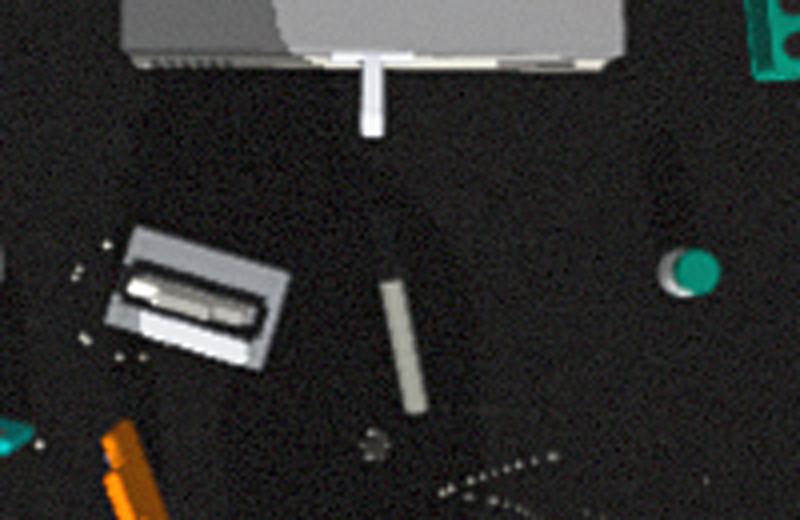

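View pics/s1.png

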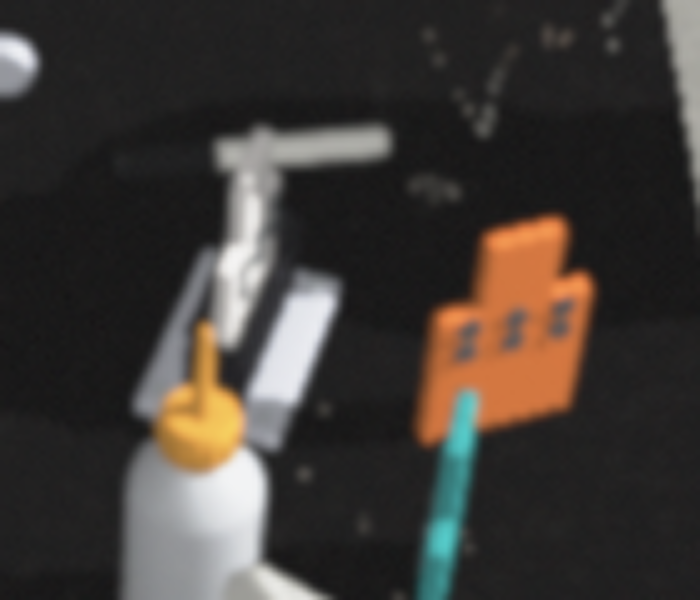

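View pics/s2.png

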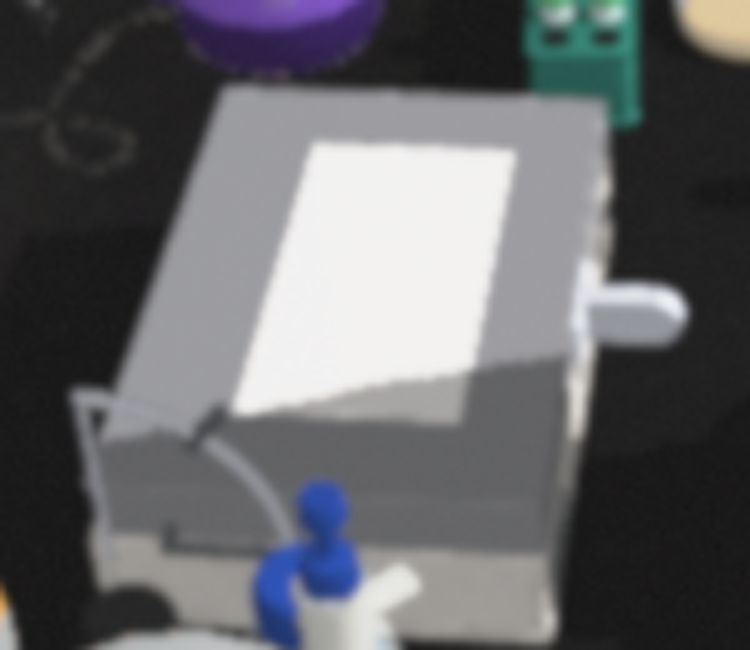

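```bash
cat > fit.py <<'E'
from h import *
t=grab_frame("top");s=grab_frame("side")
c=np.array([[137,228],[290,272],[262,368],[106,322]])/4+[240,180]-.5
C=np.array([onz(t,p,.008)[:2] for p in c]); print("corners",C.round(4))
L=np.array([[.032,.052],[.032,-.052],[-.032,-.052],[-.032,.052]])
def res(v):
    cs,sn=np.cos(v[2]),np.sin(v[2]); P=L@np.array([[cs,sn],[-sn,cs]])+v[:2]
    Q=proj(t,np.c_[P,np.full(4,.008)]); return (Q-c).ravel()
r=least_squares(res,[*C.mean(0),0]); print("stand",r.x,"deg",np.degrees(r.x[2]),"res px",r.fun.round(2))
x,y,a=r.x
ex=np.array([np.cos(a),np.sin(a),0]);ey=np.array([-ex[1],ex[0],0]);o=np.array([x,y,0.008])
K=[]
for sx in(-.004,.004):
  for (yy,z) in((-.035,0),(.035,0),(.035,.074),(.017,.074),(.017,.112),(-.017,.112),(-.017,.074),(-.035,.074)):
    K.append(o+ex*sx+ey*yy+[0,0,z])
K=np.array(K)
F=np.array([o+ex*l[0]+ey*l[1] for l in L])
crop(t,240,220,340,310,7,"t2.png",np.r_[proj(t,K),proj(t,F)]);crop(s,320,180,460,300,5,"s3.png",np.r_[proj(s,K),proj(s,F)])
# imager hood front: fin tip
print("fin z.072 tip edges", onz(t,np.array([361,136])/4+[240,180]-.5,.085),onz(t,np.array([383,136])/4+[240,180]-.5,.085))
print("fin base", onz(t,np.array([362,60])/4+[240,180]-.5,.085),onz(t,np.array([384,60])/4+[240,180]-.5,.085))
h=[[270.5,112],[394.5,112],[396,193.5],[270.5,193.5]]
print("hood top corners",np.array([onz(t,p,.09) for p in h]).round(4))
print("fin tip tri", tri(t,np.array([372,136])/4+[240,180]-.5,s,np.array([672,318])/5+[190,130]-.5))
print("vial",onz(t,np.array([697,272])/4+[240,180]-.5,.061),"pen",onz(t,np.array([391,281])/4+[240,180]-.5,.01),onz(t,np.array([416,412])/4+[240,180]-.5,.01))
print("bottle tip",tri(t,[223,244],s,[361,246]))
E
python3 fit.py
```

```text
corners [[0.4745 0.1869]
 [0.4487 0.088 ]
 [0.3876 0.1043]
 [0.4144 0.2045]]
stand [ 0.43131466  0.1459382  -0.26249302] deg -15.039742257446784 res px [-0.37 -0.47  0.24 -0.01  0.11  0.28  0.01  0.2 ]
fin z.072 tip edges [0.53148155 0.04654891 0.085     ] [0.53178214 0.03346738 0.085     ]
fin base [0.57699385 0.04687594 0.085     ] [0.57730419 0.03372681 0.085     ]
hood top corners [[ 0.7749  0.1957  0.09  ]
 [ 0.7828 -0.1063  0.09  ]
 [ 0.5825 -0.1103  0.09  ]
 [ 0.5754  0.1883  0.09  ]]
fin tip tri (array([0.53499438, 0.03958123, 0.07164456]), np.float64(0.00480547102426467))
vial [ 0.45510955 -0.15989779  0.061     ] pen [0.44442287 0.02334513 0.01      ] [0.36231674 0.00596605 0.01      ]
bottle tip (array([0.45137269, 0.28032953, 0.14798827]), np.float64(0.006864415923938369))
```

View pics/t2.png

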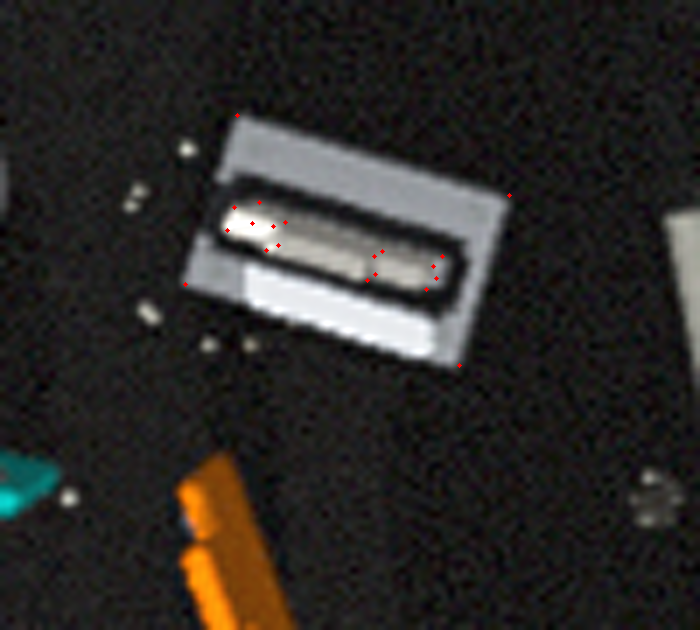

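View pics/s3.png

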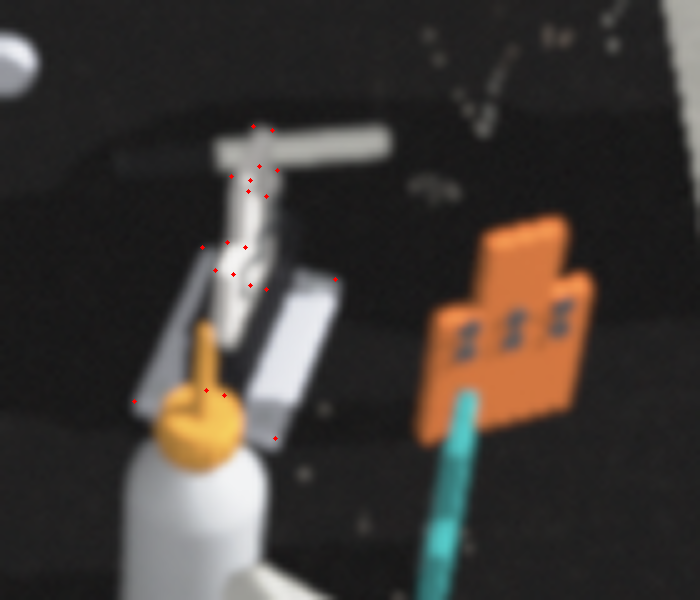

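```bash
cat > go.py <<'E'
from h import *
import sys
# target world x y z, tool-y azimuth deg
def plan(x,y,z,az):
    s=sense(); q=s["eef_rot"]; M=R.from_quat([q[1],q[2],q[3],q[0]]).as_matrix()
    d=np.array([x,y,z])-s["tool_pos"]; l=M.T@d
    a=np.degrees(np.arctan2(M[1,1],M[0,1])); turn=np.radians((a-az+180)%360-180)
    print("t",round(float(s["t"]),2),"pos",np.round(s["tool_pos"],4),"az",round(a,2),"tilt",np.round(M[:,2],3),"q",np.round(s["q"],2),"w",round(float(s["width"]),4),"F",np.round(s["force"],1))
    print("shift",l.round(4),"turn",round(turn,4))
if __name__=="__main__": plan(*map(float,sys.argv[1:5]))
E
python3 go.py 0.431 0.146 0.30 -15
```

```text
t 0.3 pos [0.2118 0.5879 0.231 ] az 70.19 tilt [-0.    -0.001 -1.   ] q [-1.29  0.41 -0.01  1.6   0.01  1.13 -0.08] w 0.0851 F [-0.4  0.2  0.1]
shift [-0.356  -0.3415 -0.0688] turn 1.4869
```

```bash
python3 -m creep '[[1,0,0,-0.035,0],[1,0,0,-0.069,0],[1,-0.03,-0.03,-0.069,0.12],[1,-0.07,-0.067,-0.069,0.27],[1,-0.11,-0.105,-0.069,0.43],[1,-0.15,-0.143,-0.069,0.59],[1,-0.19,-0.181,-0.069,0.75],[1,-0.23,-0.22,-0.069,0.91],[1,-0.27,-0.258,-0.069,1.07],[1,-0.31,-0.297,-0.069,1.23],[1,-0.34,-0.325,-0.069,1.39],[1,-0.356,-0.341,-0.069,1.487]]'; python3 go.py 0.431 0.146 0.16 -15
```

```text
t: 1.8
tool_pos: [0.432, 0.1442, 0.3006]
eef_rot: [0.0, 0.796, 0.606, 0.0]
force: [0.2, 0.3, -0.0]
width: 0.085
t 1.8 pos [0.432  0.1442 0.3006] az -15.41 tilt [ 0.001  0.    -1.   ] q [-0.85  0.04  0.45  1.91 -0.02  1.19 -0.67] w 0.085 F [ 0.2  0.3 -0. ]
shift [ 0.0014 -0.0015  0.1406] turn -0.0072
```

```bash
python3 -m creep '[[1,0.001,-0.001,0.05,-0.007],[1,0.001,-0.001,0.1,-0.007],[1,0.001,-0.001,0.14,-0.007],[1,0.001,-0.001,0.14,-0.007]]'
python3 - <<'E'
from h import *
t=grab_frame("top");s=grab_frame("side")
crop(s,300,120,460,280,4,"s4.png");crop(t,230,200,350,310,5,"t4.png")
E
python3 go.py 0.431 0.146 0.090 -15
```

```text
t: 2.3
tool_pos: [0.4287, 0.1469, 0.1584]
eef_rot: [-0.0, 0.791, 0.611, -0.003]
force: [-0.4, 0.1, -0.6]
width: 0.0853
t 2.4 pos [0.4311 0.1478 0.1613] az -14.62 tilt [ 0.001  0.    -1.   ] q [-0.82  0.21  0.44  2.1  -0.12  0.86 -0.56] w 0.0854 F [-0.1 -0.1  0.6]
shift [-0.0018  0.0004  0.0713] turn 0.0066
```

View pics/s4.png

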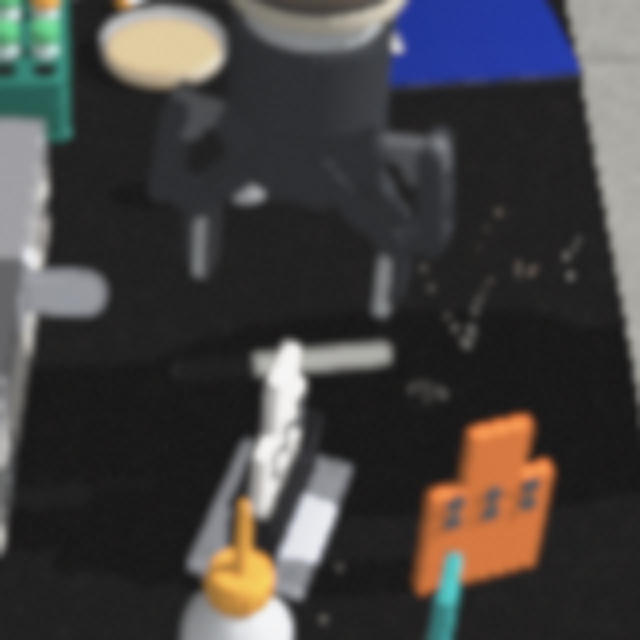

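View pics/t4.png

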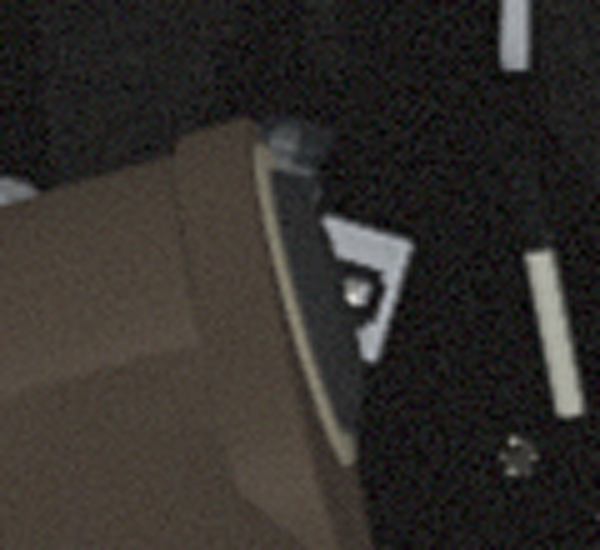

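```bash
python3 -m creep '[[1,0,0,0.03,0],[1,0,0,0.06,0],[1,0,0,0.071,0],[1,0,0,0.071,0],[-1,0,0,0.071,0],[-1,0,0,0.071,0],[-1,0,0,0.071,0],[-1,0,0,0.071,0],[-1,0,0,0.071,0],[-1,0,0,0.071,0]]';python3 go.py 0.431 0.146 0.170 -15;  python3 - <<'E'
from h import *
s=grab_frame("side")
crop(s,300,120,460,280,4,"s5.png")
E
```

```text
t: 3.65
tool_pos: [0.4308, 0.1478, 0.0895]
eef_rot: [0.0, 0.791, 0.611, 0.0]
force: [-0.4, -0.2, 5.3]
width: 0.0073
t 3.65 pos [0.4308 0.1478 0.0895] az -14.61 tilt [ 0.  0. -1.] q [-0.77  0.33  0.41  2.16 -0.21  0.68 -0.48] w 0.0073 F [-0.4 -0.2  5.3]
shift [-0.0017  0.0007 -0.0805] turn 0.0068
```

View pics/s5.png

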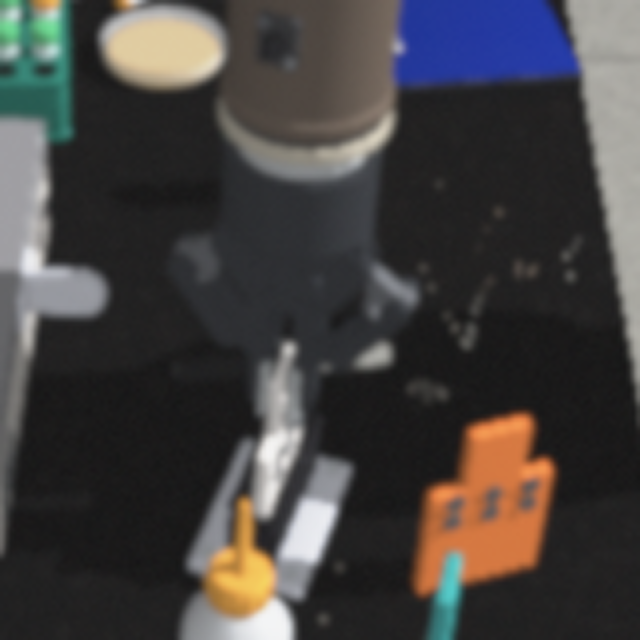

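```bash
python3 -m creep '[[-1,0,0,-0.02,0],[-1,0,0,-0.04,0],[-1,0,0,-0.06,0],[-1,0,0,-0.08,0],[-1,0,0,-0.085,0],[-1,0,0,-0.085,0]]';python3 go.py 0.431 0.146 0.170 -15;  python3 - <<'E'
from h import *
s=grab_frame("side");t=grab_frame("top")
crop(s,300,120,460,280,4,"s6.png");crop(t,230,200,350,310,5,"t6.png")
E
```

```text
t: 4.45
tool_pos: [0.4303, 0.1478, 0.1739]
eef_rot: [-0.0, 0.791, 0.612, -0.0]
force: [0.0, 0.1, -1.5]
width: 0.0071
t 4.45 pos [0.4303 0.1478 0.1739] az -14.6 tilt [-0.  0. -1.] q [-0.83  0.19  0.45  2.08 -0.11  0.89 -0.57] w 0.0071 F [ 0.   0.1 -1.5]
shift [-0.0016  0.0012  0.0039] turn 0.0071
```

View pics/s6.png

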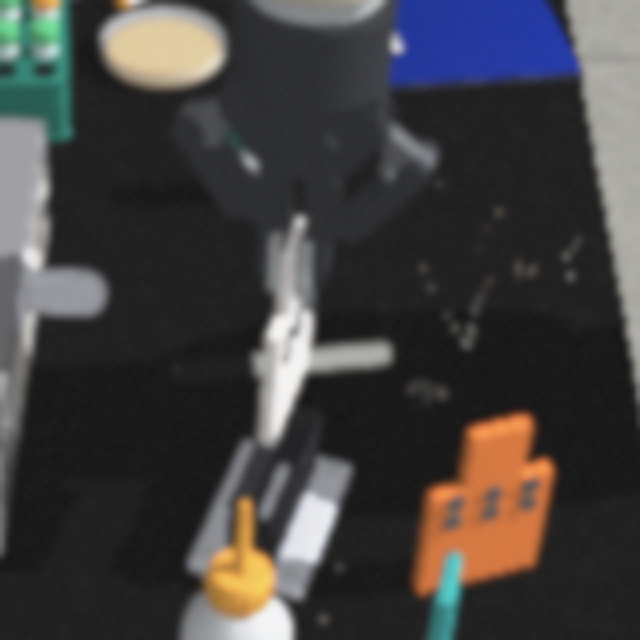

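```bash
python3 -m creep '[[-1,0,0,0,-0.15],[-1,0,0,0,-0.3],[-1,0,0,0,-0.45],[-1,0,0,0,-0.6],[-1,0,0,0,-0.75],[-1,0,0,0,-0.9],[-1,0,0,0,-1.05],[-1,0,0,0,-1.2],[-1,0,0,0,-1.35],[-1,0,0,0,-1.5],[-1,0,0,0,-1.57],[-1,0,0,0,-1.57]]';python3 go.py 0.431 0.146 0.170 165
```

```text
t: 6.05
tool_pos: [0.4301, 0.1475, 0.1735]
eef_rot: [-0.001, 0.128, 0.992, -0.0]
force: [-0.8, 0.4, -0.9]
width: 0.0069
t 6.05 pos [0.4301 0.1475 0.1735] az 75.3 tilt [-0.001 -0.001 -1.   ] q [-0.64  0.19  0.23  2.07 -0.05  0.89  0.93] w 0.0069 F [-0.8  0.4 -0.9]
shift [-0.0012 -0.0012  0.0035] turn -1.5655
```

```bash
python3 -m creep '[[-1,0,0,0,-0.15],[-1,0,0,0,-0.3],[-1,0,0,0,-0.45],[-1,0,0,0,-0.6],[-1,0,0,0,-0.75],[-1,0,0,0,-0.9],[-1,0,0,0,-1.05],[-1,0,0,0,-1.2],[-1,0,0,0,-1.35],[-1,0,0,0,-1.5],[-1,0,0,0,-1.565],[-1,0,0,0,-1.565]]';python3 go.py 0.431 0.146 0.170 165
python3 - <<'E'
from h import *
s=grab_frame("side");t=grab_frame("top")
crop(s,320,150,440,270,5,"s7.png");crop(t,230,200,350,310,5,"t7.png")
E
```

```text
t: 7.55
tool_pos: [0.4303, 0.1476, 0.1738]
eef_rot: [-0.0, -0.608, 0.794, 0.0]
force: [-1.3, 0.0, -0.4]
width: 0.0071
t 7.55 pos [0.4303 0.1476 0.1738] az 164.89 tilt [-0.001 -0.    -1.   ] q [-0.45  0.19  0.02  2.06 -0.01  0.89  2.45] w 0.0071 F [-1.3  0.  -0.4]
shift [ 0.0014 -0.0011  0.0038] turn -0.0019
```

View pics/s7.png

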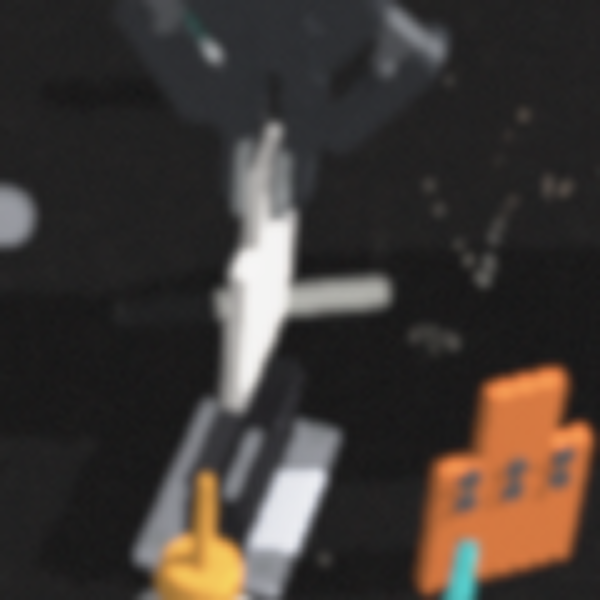

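View pics/t7.png

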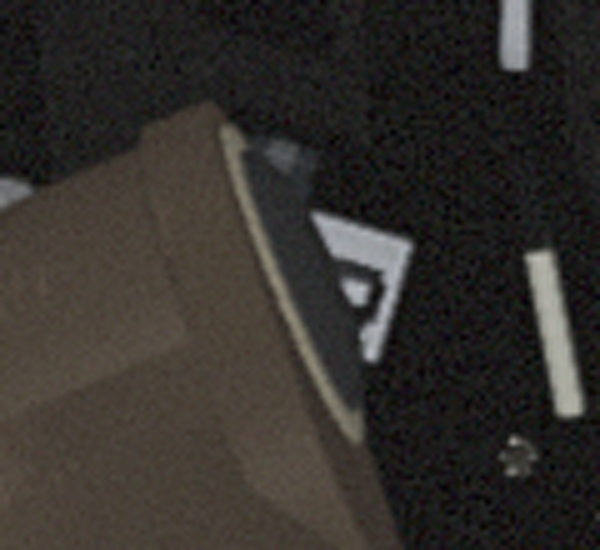

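```bash
cat > ov.py <<'E'
from h import *
import sys
x,y,azd,zb,e=map(float,sys.argv[1:6]); out=sys.argv[6]
a=np.radians(azd); s=grab_frame("side");t=grab_frame("top")
ex=np.array([np.cos(a),np.sin(a),0]);ey=np.array([-ex[1],ex[0],0]);o=np.array([x,y,zb])+ey*e
P=[(-.035,0),(.035,0),(.035,.074),(.017,.074),(.017,.112),(-.017,.112),(-.017,.074),(-.035,.074)]
def draw(g,x0,y0,x1,y1,k):
    im=cv2.resize(g["frame"][y0:y1,x0:x1],None,fx=k,fy=k,interpolation=cv2.INTER_CUBIC)
    for sx,col in((-.004,(0,0,255)),(.004,(0,200,0))):
        p=proj(g,np.array([o+ex*sx+ey*u+[0,0,z] for u,z in P])); p=((p-[x0,y0]+.5)*k).astype(np.int32)
        cv2.polylines(im,[p],True,col,1)
    return im
cv2.imwrite("pics/"+out,np.hstack([draw(s,330,150,400,270,5),draw(t,250,220,335,305,5)[:425]]) if 0 else draw(s,330,150,410,250,6))
cv2.imwrite("pics/t"+out,draw(t,250,220,340,310,6))
E
python3 ov.py 0.4303 0.1476 -15 0.0923 0 ov1.png
```

```text
(no output)
```

View pics/ov1.png

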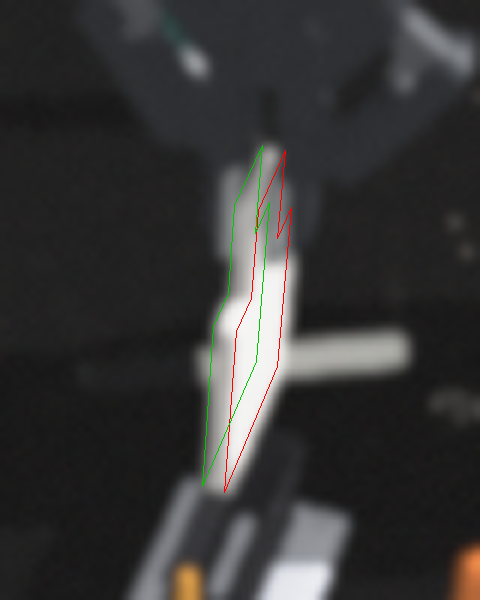

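```bash
python3 -m creep '[[-1,0.001,-0.0007,0.01,-0.002],[-1,0.001,-0.0007,0.03,-0.002],[-1,0.001,-0.0007,0.04,-0.002],[-1,0.001,-0.0007,0.05,-0.002],[-1,0.001,-0.0007,0.06,-0.002],[-1,0.001,-0.0007,0.068,-0.002],[-1,0.001,-0.0007,0.075,-0.002],[-1,0.001,-0.0007,0.08,-0.002],[-1,0.001,-0.0007,0.08,-0.002]]';python3 go.py 0.431 0.146 0.0895 165; python3 ov.py 0.431 0.1468 -15 0.012 0 ov2.png
```

```text
t: 8.88
tool_pos: [0.4308, 0.1465, 0.094]
eef_rot: [-0.0, -0.61, 0.793, 0.0]
force: [-0.4, -0.1, -1.0]
width: 0.0066
t 8.88 pos [0.4308 0.1465 0.094 ] az 165.12 tilt [-0. -0. -1.] q [-0.45  0.31  0.02  2.14 -0.01  0.69  2.46] w 0.0066 F [-0.4 -0.1 -1. ]
shift [ 0.0005 -0.0003  0.0045] turn 0.0021
```

View pics/ov2.png

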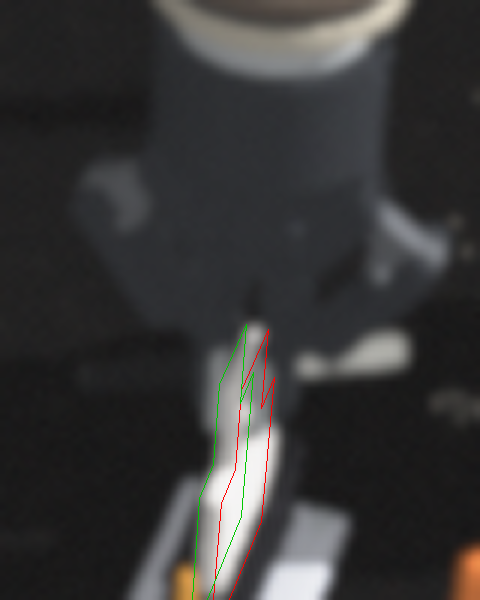

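Inserted freely with no side force; last few mm to the floor.

```bash
python3 -m creep '[[-1,0,0,0.002,0],[-1,0,0,0.004,0],[-1,0,0,0.005,0],[-1,0,0,0.005,0]]';python3 go.py 0.431 0.146 0.0895 165
```

```text
t: 9.48
tool_pos: [0.431, 0.1466, 0.0895]
eef_rot: [0.0, -0.61, 0.793, -0.0]
force: [-1.1, -0.3, 3.7]
width: 0.0073
t 9.47 pos [0.431  0.1466 0.0895] az 165.12 tilt [ 0.  0. -1.] q [-0.45  0.32  0.02  2.14 -0.01  0.68  2.46] w 0.0073 F [-1.1 -0.3  3.7]
shift [ 0.0006 -0.0001  0.    ] turn 0.0021
```

```bash
python3 -m creep '[[1,0,0,0.005,0],[1,0,0,0.005,0],[1,0,0,0.005,0],[1,0,0,0.005,0],[1,0,0,-0.02,0],[1,0,0,-0.07,0],[1,0,0,-0.13,0],[1,0,0,-0.19,0],[1,0,0,-0.21,0]]';python3 go.py 0.45 0.040 0.28 90; python3 ov.py 0.431 0.1466 -15 0.008 0 ov3.png
```

```text
t: 10.6
tool_pos: [0.4321, 0.1471, 0.3033]
eef_rot: [0.003, -0.61, 0.793, -0.001]
force: [0.8, -0.2, -0.8]
width: 0.0857
t 10.6 pos [0.4321 0.1471 0.3033] az 165.12 tilt [ 0.006  0.003 -1.   ] q [-0.46  0.05  0.03  1.89 -0.    1.2   2.45] w 0.0857 F [ 0.8 -0.2 -0.8]
shift [ 0.099  -0.0447  0.0231] turn 1.3111
```

View pics/ov3.png

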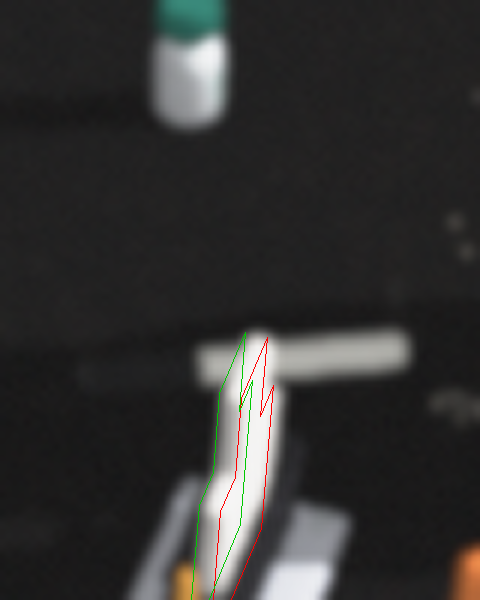

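```bash
python3 go.py 0.548 0.040 0.20 91.5
```

```text
t 10.7 pos [0.432  0.1471 0.3019] az 165.12 tilt [ 0.005  0.002 -1.   ] q [-0.46  0.06  0.03  1.89 -0.    1.19  2.45] w 0.0856 F [ 1.   0.5 -0.4]
shift [ 0.0741 -0.1392  0.1022] turn 1.2849
```

```bash
python3 -m creep '[[1,0.01,-0.015,0,0.15],[1,0.018,-0.034,0,0.3],[1,0.026,-0.05,0,0.45],[1,0.034,-0.065,0.01,0.6],[1,0.043,-0.08,0.02,0.75],[1,0.051,-0.097,0.04,0.9],[1,0.06,-0.112,0.06,1.05],[1,0.068,-0.127,0.08,1.2],[1,0.074,-0.139,0.102,1.285],[1,0.074,-0.139,0.102,1.285]]';python3 go.py 0.548 0.040 0.053 91.5
python3 - <<'E'
from h import *
s=grab_frame("side");t=grab_frame("top")
hx,hy,a=.774,.0445,np.radians(1.5)
ex=np.array([np.cos(a),np.sin(a),0]);ey=np.array([-ex[1],ex[0],0]);H=np.array([hx,hy,.066])
P=[H-ex*f+[0,0,u]+ey*w for f,u in((.226,.006),(.241,.019),(.241,-.007),(.192,.019),(.192,-.007)) for w in(-.006,.006)]
P=np.array(P)
crop(s,230,100,370,220,5,"s8.png",proj(s,P));crop(t,260,160,400,280,5,"t8.png",proj(t,P))
E
```

```text
t: 11.95
tool_pos: [0.5447, 0.0384, 0.1944]
eef_rot: [-0.003, -0.013, 1.0, -0.001]
force: [-0.2, 0.1, -0.5]
width: 0.0853
t 11.95 pos [0.5447 0.0384 0.1944] az 91.46 tilt [-0.005 -0.002 -1.   ] q [-0.36  0.32  0.25  1.84 -0.09  1.    1.53] w 0.0853 F [-0.2  0.1 -0.5]
shift [-0.0041  0.0017  0.1414] turn -0.0007
```

View pics/s8.png

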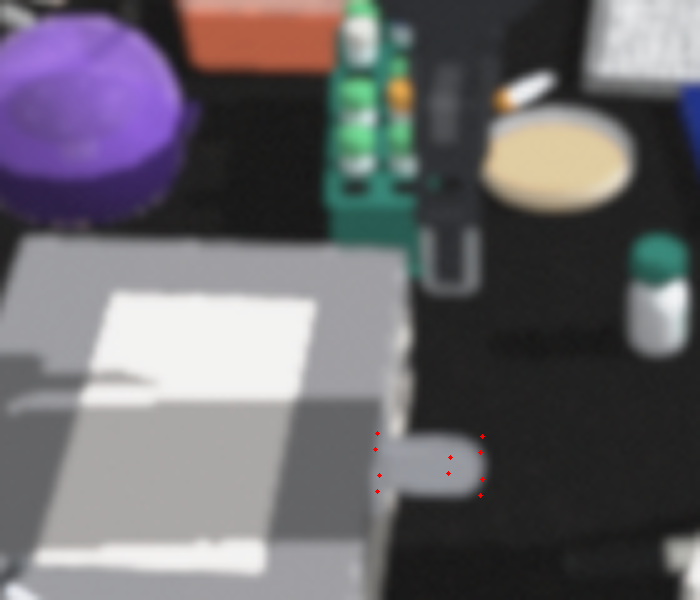

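View pics/t8.png

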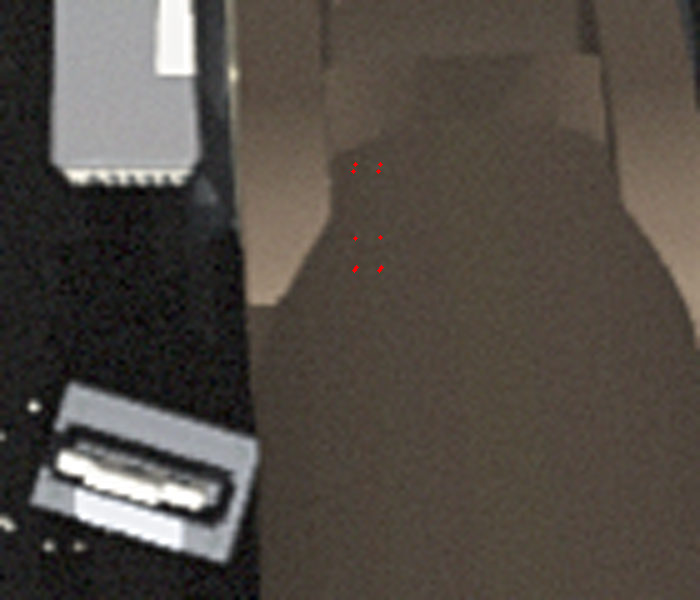

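```bash
python3 -m creep '[[1,-0.003,0.001,0.03,0],[1,-0.003,0.001,0.07,0],[1,-0.003,0.001,0.1,0],[1,-0.003,0.001,0.125,0],[1,-0.003,0.001,0.14,0],[1,-0.003,0.001,0.14,0],[-1,-0.003,0.001,0.14,0],[-1,-0.003,0.001,0.14,0],[-1,-0.003,0.001,0.14,0],[-1,-0.003,0.001,0.14,0],[-1,-0.003,0.001,0.14,0],[-1,-0.003,0.001,0.14,0]]';python3 go.py 0.548 0.040 0.053 91.5
python3 - <<'E'
from h import *
s=grab_frame("side")
crop(s,230,100,370,220,5,"s9.png")
E
```

```text
t: 13.55
tool_pos: [0.5495, 0.0389, 0.0576]
eef_rot: [0.0, -0.012, 1.0, -0.001]
force: [-0.6, -4.9, 3.0]
width: 0.0112
t 13.55 pos [0.5495 0.0389 0.0576] az 91.39 tilt [ 0.    -0.001 -1.   ] q [-0.32  0.5   0.21  1.95 -0.16  0.7   1.58] w 0.0112 F [-0.6 -4.9  3. ]
shift [0.0014 0.0012 0.0046] turn -0.002
```

View pics/s9.png

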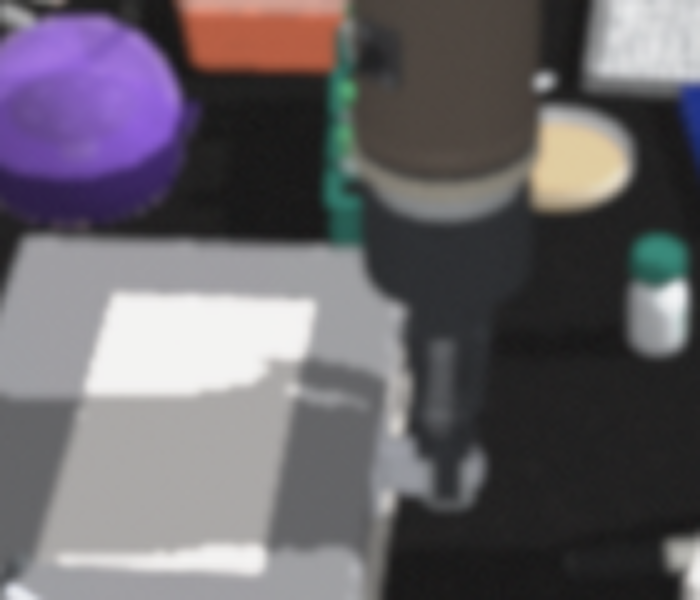

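```bash
cat > arc.py <<'E'
import numpy as np,sys
f0,u0=.2245,.0106
def sh(t): c,s=np.cos(t),np.sin(t); return np.array([-(f0-(f0*c-u0*s)),-(f0*s+u0*c-u0)])
a,b,n=float(sys.argv[1]),float(sys.argv[2]),int(sys.argv[3])
for i in range(1,n+1):
    t=a+(b-a)*i/n; d=sh(t)-sh(a); print(round(t,3),d.round(3)," world",.774-(f0*np.cos(t)-u0*np.sin(t)),.047+f0*np.sin(t)+u0*np.cos(t))
E
python3 arc.py 0 .45 10
```

```text
0.045 [-0.001 -0.01 ]  world 0.5502041069234586 0.06768836006244186
0.09 [-0.002 -0.02 ]  world 0.5513613240603062 0.07773483326488062
0.135 [-0.003 -0.03 ]  world 0.5529693084412569 0.08771907893191791
0.18 [-0.006 -0.04 ]  world 0.5550248044473804 0.09762088237765161
0.225 [-0.008 -0.05 ]  world 0.5575236504016188 0.10742019583350766
0.27 [-0.011 -0.059]  world 0.5604607869947592 0.11709717903812103
0.315 [-0.014 -0.069]  world 0.5638302675288076 0.1266322394070858
0.36 [-0.018 -0.078]  world 0.5676252699570196 0.1360060717012438
0.405 [-0.022 -0.088]  world 0.5718381106962138 0.1451996971131974
0.45 [-0.027 -0.097]  world 0.5764602601834031 0.15419450169290955
```

```bash
python3 -m creep '[[-1,-0.001,0,-0.01,0],[-1,-0.002,0,-0.02,0],[-1,-0.003,0,-0.03,0],[-1,-0.006,0,-0.04,0],[-1,-0.008,0,-0.05,0],[-1,-0.011,0,-0.059,0],[-1,-0.014,0,-0.069,0],[-1,-0.018,0,-0.078,0],[-1,-0.022,0,-0.088,0],[-1,-0.027,0,-0.097,0],[-1,-0.027,0,-0.097,0]]';python3 go.py 0.5765 0.040 0.154 91.5
python3 - <<'E'
from h import *
s=grab_frame("side");t=grab_frame("top")
crop(s,180,60,360,240,4,"s10.png");crop(t,240,80,440,280,4,"t10.png")
E
python3 arc.py .45 .85 10
```

```text
t: 14.98
tool_pos: [0.5762, 0.0393, 0.1541]
eef_rot: [-0.0, -0.012, 1.0, -0.001]
force: [1.8, -5.5, -5.4]
width: 0.0112
t 14.97 pos [0.5762 0.0393 0.1541] az 91.38 tilt [-0.001 -0.002 -1.   ] q [-0.34  0.41  0.24  1.81 -0.12  0.93  1.55] w 0.0112 F [ 1.8 -5.5 -5.4]
shift [-0.0003  0.0007  0.0001] turn -0.0022
0.49 [-0.004 -0.008]  world 0.580904907656642 0.16200824019569227
0.53 [-0.009 -0.015]  world 0.5856584660862075 0.1696379900479446
0.57 [-0.014 -0.023]  world 0.5907133307926508 0.1770715452774962
0.61 [-0.02 -0.03]  world 0.596061415070755 0.18429701378172014
0.65 [-0.025 -0.037]  world 0.601694163126539 0.19130283635236087
0.69 [-0.031 -0.044]  world 0.6076025637647025 0.19807780516780113
0.73 [-0.037 -0.05 ]  world 0.6137771648046157 0.20461108172318582
0.77 [-0.044 -0.057]  world 0.6202080882017933 0.2108922141697176
0.81 [-0.05  -0.063]  world 0.6268850458506563 0.21691115403538552
0.85 [-0.057 -0.068]  world 0.6337973560433086 0.22265827230037652
```

View pics/s10.png

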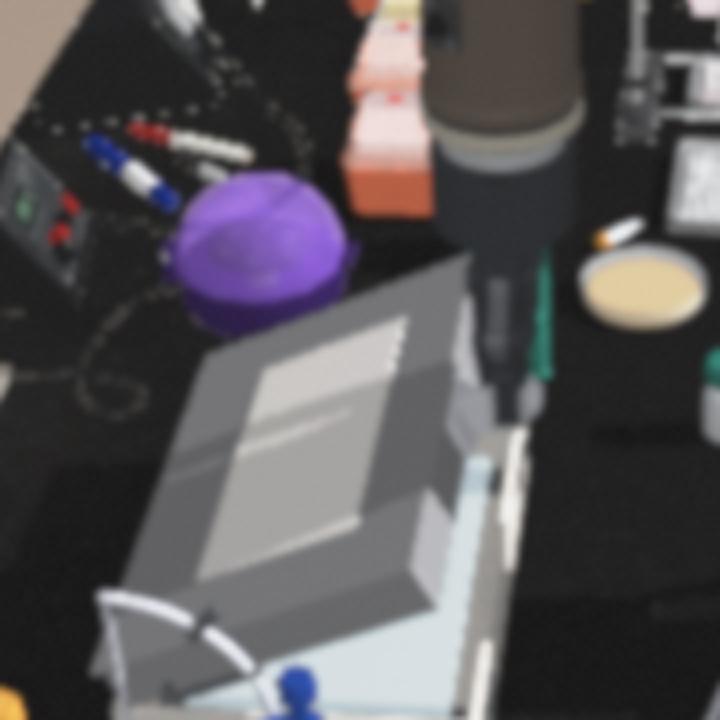

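```bash
python3 -m creep '[[-1,-0.004,0,-0.008,0],[-1,-0.009,0,-0.015,0],[-1,-0.014,0,-0.023,0],[-1,-0.02,0,-0.03,0],[-1,-0.025,0,-0.037,0],[-1,-0.031,0,-0.044,0],[-1,-0.037,0,-0.05,0],[-1,-0.044,0,-0.057,0],[-1,-0.05,0,-0.063,0],[-1,-0.057,0,-0.068,0],[-1,-0.057,0,-0.068,0]]';python3 go.py 0.6338 0.041 0.2227 91.5
python3 - <<'E'
from h import *
s=grab_frame("side");t=grab_frame("top")
crop(s,180,60,360,240,4,"s11.png");crop(t,240,80,440,280,4,"t11.png")
E
python3 arc.py .85 1.07 8
```

```text
t: 16.45
tool_pos: [0.6322, 0.0401, 0.2215]
eef_rot: [-0.002, -0.012, 1.0, -0.001]
force: [-1.1, -5.4, -1.0]
width: 0.0112
t 16.45 pos [0.6322 0.0401 0.2215] az 91.36 tilt [-0.003 -0.003 -1.   ] q [-0.33  0.44  0.26  1.6  -0.12  1.12  1.56] w 0.0112 F [-1.1 -5.4 -1. ]
shift [-0.0016  0.0008 -0.0012] turn -0.0025
0.877 [-0.005 -0.004]  world 0.6386803604812383 0.22644694246632457
0.905 [-0.01  -0.007]  world 0.6436656939474497 0.2300999144341694
0.932 [-0.015 -0.011]  world 0.6487495865211013 0.23361442581795466
0.96 [-0.02  -0.014]  world 0.6539281937507241 0.23698781893594217
0.988 [-0.025 -0.018]  world 0.6591975995614042 0.2402175428203565
1.015 [-0.031 -0.021]  world 0.6645538192161284 0.24330115514643336
1.042 [-0.036 -0.024]  world 0.669992802329051 0.2462363240793108
1.07 [-0.042 -0.026]  world 0.6755104359284058 0.24902083003736852
```

View pics/s11.png

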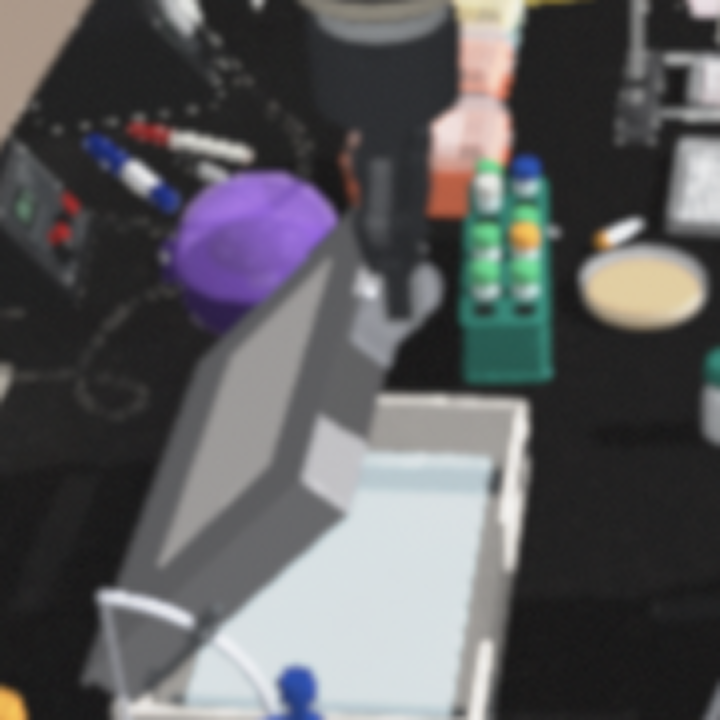

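```bash
python3 -m creep '[[-1,-0.005,0,-0.004,0],[-1,-0.01,0,-0.007,0],[-1,-0.015,0,-0.011,0],[-1,-0.02,0,-0.014,0],[-1,-0.025,0,-0.018,0],[-1,-0.031,0,-0.021,0],[-1,-0.036,0,-0.024,0],[-1,-0.042,0,-0.026,0],[-1,-0.042,0,-0.026,0],[-1,-0.042,0,-0.026,0],[-1,-0.042,0,-0.026,0]]';python3 go.py 0.6755 0.041 0.249 91.5
python3 - <<'E'
from h import *
s=grab_frame("side");t=grab_frame("top")
a=np.radians(1.5);ex=np.array([np.cos(a),np.sin(a),0]);ey=np.array([-ex[1],ex[0],0]);H=np.array([.774,.0445,.066])
for th,n in((1.07,"s12.png"),):
    c,sn=np.cos(th),np.sin(th)
    P=np.array([H-ex*(f*c-u*sn)+[0,0,f*sn+u*c]+ey*w for f,u in((.192,.024),(.0,.024),(.241,.019),(.241,-.007)) for w in(-.15,-.006,.006,.15)])
    crop(s,180,60,360,240,4,n,proj(s,P))
E
python3 arc.py 1.07 .78 10
```

```text
t: 17.92
tool_pos: [0.674, 0.0408, 0.248]
eef_rot: [-0.001, -0.012, 1.0, -0.002]
force: [-3.3, -6.6, 2.9]
width: 0.011
t 17.93 pos [0.674  0.0408 0.248 ] az 91.34 tilt [-0.003 -0.003 -1.   ] q [-0.31  0.49  0.26  1.45 -0.13  1.22  1.57] w 0.011 F [-3.3 -6.6  2.9]
shift [-0.0015  0.0002 -0.001 ] turn -0.0028
1.041 [0.006 0.003]  world 0.669694064963078 0.24608008920048585
1.012 [0.012 0.006]  world 0.663965409141488 0.2429719337420537
0.983 [0.017 0.009]  world 0.6583292859255441 0.2396989774376228
0.954 [0.023 0.013]  world 0.6527904349626862 0.23626397265054222
0.925 [0.028 0.016]  world 0.6473535141001232 0.23266980801738418
0.896 [0.033 0.02 ]  world 0.6420230954678567 0.22891950601877073
0.867 [0.039 0.024]  world 0.6368036616337902 0.2250162204376457
0.838 [0.044 0.028]  world 0.6316996018341526 0.22096323370712936
0.809 [0.049 0.032]  world 0.6267152082824103 0.21676395415018537
0.78 [0.054 0.037]  world 0.6218546725597681 0.2124219131134222
```

View pics/s12.png

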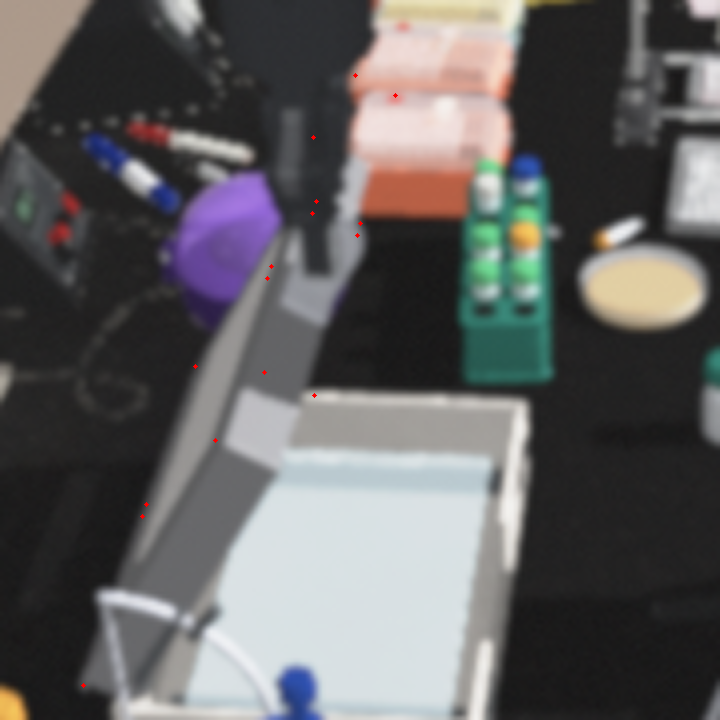

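```bash
python3 -m creep '[[-1,0.006,0,0.003,0],[-1,0.012,0,0.006,0],[-1,0.017,0,0.009,0],[-1,0.023,0,0.013,0],[-1,0.028,0,0.016,0],[-1,0.033,0,0.02,0],[-1,0.039,0,0.024,0],[-1,0.044,0,0.028,0],[-1,0.049,0,0.032,0],[-1,0.054,0,0.037,0],[-1,0.054,0,0.037,0],[-1,0.054,0,0.037,0]]'; python3 -m creep '[[-1,0,0,0,0],[-1,0,0,0,0],[-1,0,0,0,0],[-1,0,0,0,0],[-1,0,0,0,0],[-1,0,0,0,0]]'; python3 go.py 0.6218 0.041 0.2124 91.5
cat > chk.py <<'E'
from h import *
s=grab_frame("side");t=grab_frame("top")
a=np.radians(1.5);ex=np.array([np.cos(a),np.sin(a),0]);ey=np.array([-ex[1],ex[0],0]);H=np.array([.774,.0445,.066])
im=cv2.resize(s["frame"][60:240,180:360],None,fx=4,fy=4,interpolation=cv2.INTER_CUBIC)
for th,col in((.66,(255,0,0)),(.78,(0,0,255)),(.875,(0,255,0))):
    c,sn=np.cos(th),np.sin(th)
    P=np.array([H-ex*(f*c-u*sn)+[0,0,f*sn+u*c]+ey*w for f,u in((.192,.024),) for w in(-.15,.15)]+[H+ey*.15+[0,0,.024*c]+ex*.024*sn])
    p=((proj(s,P)-[180,60]+.5)*4).astype(np.int32); cv2.polylines(im,[p],False,col,1)
cv2.imwrite("pics/s13.png",im)
crop(t,230,180,450,310,3,"t13.png")
crop(s,320,130,400,250,5,"s14.png")
E
python3 chk.py
```

```text
t: 19.52
tool_pos: [0.6214, 0.0399, 0.2119]
eef_rot: [0.0, -0.012, 1.0, -0.001]
force: [-1.6, -6.9, 3.6]
width: 0.0108
t: 20.27
tool_pos: [0.6214, 0.04, 0.2119]
eef_rot: [0.0, -0.012, 1.0, -0.001]
force: [-2.1, -6.1, 3.4]
width: 0.0108
t 20.27 pos [0.6214 0.04   0.2119] az 91.36 tilt [ 0.001 -0.002 -1.   ] q [-0.33  0.43  0.26  1.64 -0.12  1.09  1.55] w 0.0108 F [-2.1 -6.1  3.4]
shift [-0.0004  0.001  -0.0005] turn -0.0025
```

View pics/s13.png

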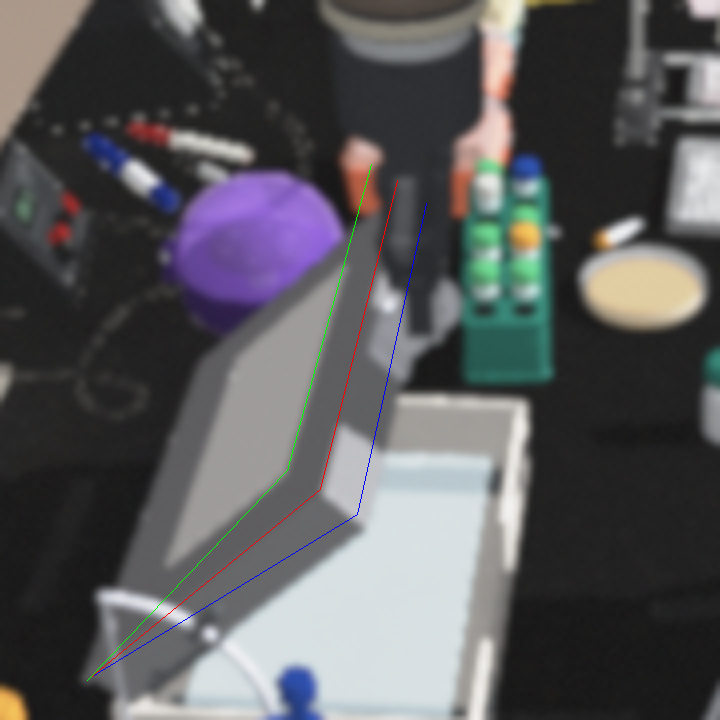

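View pics/t13.png

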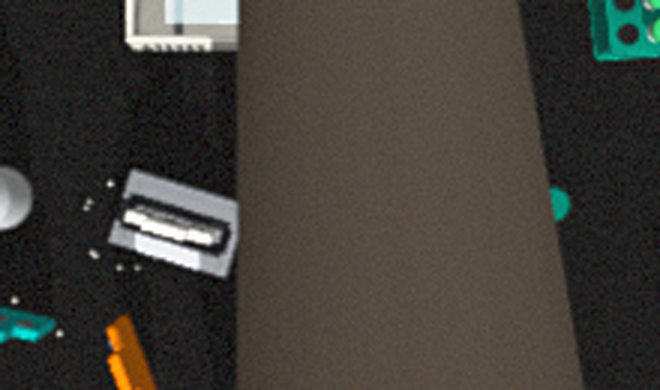

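View pics/s14.png

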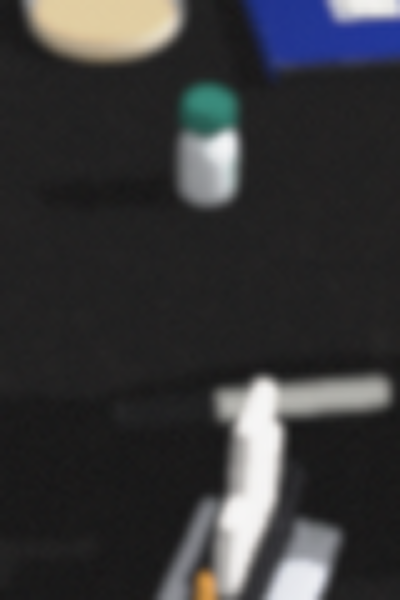

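```bash
python3 -c "
from cell import *
s=sense();print(s['tool_pos'],s['width'],s['force']);print(close_job())"
```

```text
[0.62140121 0.03992593 0.21188266] 0.010711318103469437 [-1.08905291 -5.0024753   3.10345842]
the job is handed in; nothing more can be done
None
```

The job was handed in at about 20 s. The white card is turned round and seated in its slot, and the gripper is still holding the hood below its balance point. No verdict came back.

- **Card:** I took it out by its tab, turned it half a turn above the stand, set it on the slot floor (contact about 3.7 N) and let go. The pictures show it upright near the middle of the slot, wells towards the imager. The card outline overlay matched to about 2–3 mm in the side view, in line with the calibration error.
- **Hood:** I pinched the fin and raised it along its arc to about 1.06–1.07 rad. I then eased it back, and the outline drawn for 0.78 rad matches the last side picture. The tool pose did not change over the last 0.75 s, and the finger opening was about 10.7 mm on the fin.
- **Bystanders:** the last pictures show the vial and marker upright and in place. The arm hides most of them from the top camera, so this rests mainly on the side view.
- **Not ideal:** the gripper sat about 1 mm off the fin's centre line, which left a steady sideways load of about 5–6 N on the wrist.

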